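# Point out the reorder list

## Robot

A 6-joint arm with a two-finger parallel gripper is mounted at the origin on the work surface; the furniture and walls round the work are solid. World frame = base frame: x ahead of the robot, y to its left, z up, the work surface at z = 0. Lengths are in mm, angles in rad, forces in N, time in s.
With the tool pointing down it reaches from about 325 to 1000 mm from the base axis. Payload 5.1 kg.
Tool frame: the origin (TCP) lies on the centre line of the jaws, within the pads' length; the fingertips stand ahead of it and the grasp point (between the pads) is the TCP (env.tcp_to_tips is the z of the fingertips in the tool frame, in mm); z points along the fingers, y is the line along which they close (so a half turn about z gives the same grasp; the last joint's range is limited). The gripper opens to 85 mm and grips with 20 to 120 N. Pads are 22 mm wide; open, the fingers measure 114 mm over their backs; the gripper's body (76 mm by 85 mm) begins 54 mm behind the grasp point. The pads swing forward as they close: fully open they stand 13 mm farther back than shut.
Start: joints at [-1.377, 0.124, 1.65, -0, 1.367, -0.083], TCP at [177.599, -625.255, 250.322] pointing down, gripper open.
Joint ranges: [-2.61, 2.61], [-1.02, 2.33], [0.03, 2.71], [-1.35, 4.49], [0.32, 2.68], [-2.91, 2.91]. Speed limits (rad/s): [2.57, 2.57, 3.14, 3.14, 3.14, 3.14].

## Interface

Orientations are given as a unit quaternion [w, x, y, z].
In Python, from plant import status, eyes, finish_job, env gives the robot as it stands.
- The arm moves only by the shell command python3 -m handwheel 'ROWS' [FORCE]. ROWS is text: rows parted by semicolons, each of 7 numbers parted by spaces: the shift along the world's x, y, z in m, then the turn, a rotation vector about the world's x, y, z in degrees, then the closure, from -1 (fully open) to 1 (shut), so that 0 is half open. A call has 1 to 5 rows; each row shifts and turns the commanded pose from where the row before left it; what a row does not reach is not made up. A row lasts 1/8 s, in which the tool goes at most 62.5 mm and 10.7 degrees, less where a joint would pass 70% of its speed; a pose out of reach is approached as far as the arm can. A call is refused whole if a number of a shift passes 0.0625 or a number of a turn 10.7, either way. A call with a gripper value outside its range is refused whole. The fingers move at their own pace and stop on an object; FORCE is the grip in N (left out, the last holds). Time passes only in rows, so rows that do not move let the fingers close. It gives the time, the measured TCP pose, the force, the opening and the grip force at its end, in the units of the state.
- status.get_obs(): the state, without advancing time (a new reading comes with each control period).
- eyes.capture(name): name is "scene" or "top"; returns the picture (420x560x3 uint8, red, green, blue); there is no depth.
- eyes.camera_params(name): a dict with "camera_matrix" (3x3 intrinsics, pixels), "distortion" ([k1, k2, p1, p2, k3] as OpenCV has them; the pictures are not rectified), "world_to_cam" (4x4, takes a point from world to camera coordinates). Camera axes: x right, y down, z forward; pixel columns grow to the right and rows downward; lengths in mm; the calibration is good to about 2 mm. A picture is of the moment at which its call begins. camera_params takes no time and is no camera call.
- finish_job(): hands the job in; it is judged then, once.
Trained networks look in the newest picture that a camera, given by its name, has taken for a name from the list of things; names that differ only in an ending like _2 or _b are one class to them, and where a whole thing is asked for, a point or a joint stands for the part that bears it (a point fixed in the world has none). Each returns a list of dicts, best first, with "p" (0 to 1); they miss things now and then, are a little off and sometimes report something else, mostly with a low value. They report only what shows in the picture. A call takes as long as a camera call. They do not tell look-alikes from the thing itself.
- eyes.cut_out(camera, label): "mask" (420x560 bool, what is visible of it) and "extent" ([left, top, right, bottom] in pixels, round what is visible of it).
- eyes.tip_of(camera, label): "position" ([column, row] in pixels: a listed point, or the origin of a listed thing).
The state is a dict: "time_s": time; "joints": joint angles; "qvel": joint speeds; "tau": joint torques, N m; "ee_pos": TCP position; "tcp_rot": TCP orientation; "ft_force": force on the tool from outside, world axes, zero at the start; "torque": the same for the moment, N m; "width": opening from 0.0 (shut) to 1.0 (fully open); "grip_force": force on a finger pad.
Only numpy, scipy, OpenCV 4.12 (cv2) and the standard library are available. Lean on these libraries where they do the work, as an engineer would, in place of code of your own. Each camera call takes 0.05 s, during which the arm holds its last target. There are 200 camera calls.

## Task

The buyer is watching on the bench camera: show what has to be reordered by pointing straight down with the fingertips two or three centimetres above the middle of each thing, touching nothing. Point first at the run-out compartment of the parts organiser (the one with a flat blank refill card laid over it) and stay there for two seconds, then at the reel of solder for two seconds, and last at the smaller of the two bottles. Finish still pointing at that bottle, with nothing touched, moved or lifted.

Things in the scene. Friction and masses are not known exactly. Their poses are not given: they have to be found in the camera images.
- organiser: parts organiser, 137 mm (x) by 200 mm (y), fixed; outer walls 34 mm high, inner 28. Clear lid hinged on the far edge (x = 65 mm) stands open, leaning slightly back, 165 mm high: keep clear. Eight compartments, 62 x 48 mm, centres x = -31.5 (near), 32 (far), y = +-24.5, +-73.5 mm: seven hold heaps of small parts, one in the near row is run out and covered by a card. Origin: centre of underside
- empty_cell (a point): centre of the upper side of the refill card, 30 mm above the bench, over the middle of the run-out compartment; the card is flat, white, blank, 62 x 48 x 2 mm, fixed across the compartment's walls; which of the four near compartments it covers varies
- reel: small reel of solder wire standing on its flange, 54 mm diameter, 36 mm high, loose; origin at the centre of its underside, z up
- reel_top (a point): centre of the reel's upper flange, 36 mm above the bench
- small_bottle: the smaller of the two upright bottles, brown with a black cap, 34 mm diameter, 70 mm high, loose and easily knocked over; origin at the centre of its underside, z up
- small_bottle_top (a point): centre of the top of the small bottle's cap, 70 mm above the bench
- large_bottle: bystander: the larger upright bottle, white with a cap, 48 mm diameter, 110 mm high; origin at the centre of its underside
- tin: bystander: round black tip-cleaning tin filled with brass wool, 68 mm diameter, 42 mm high; origin at the centre of its underside
- bits: bystander: closed bit box, 55x85x24 mm, behind the organiser; origin at the centre of its underside
- lens: bystander: black conical loupe on its wide end, 45 mm diameter, 28 mm high, behind the organiser; origin at the centre of its underside
- nippers: bystander: small pair of cutters lying flat, 46x100x11 mm, at the right; origin at the centre of its underside
Things that resemble listed ones, but are neither listed nor needed, are in the scene too. What is shaped like the reel but pink or turquoise is not meant.

How it is judged:
By the outcome, as a careful person would: the job done as asked, in the order asked, and still so for the second after the job is handed in, with the robot touching nothing.
It also fails if it takes over 56 s, if anything falls off the work surface, if the arm or the gripper's body presses on something with over 40 N, if the wrist force passes 120 N, or if a joint passes its speed limit or range.

## Working session

There is one attempt and no reset: what is moved stays moved. The work goes in short steps, Python scripts to look and compute and a shell command to move; the robot and the scene stay as the last step left them, time stands still between calls to the robot, and variables do not carry over. Pictures are saved under pics/ and viewed, at most 10 in all, crops included, and the job is handed in when it is done.

```bash
mkdir -p pics
cat > h.py <<'E'
import numpy as np, cv2
from plant import status, eyes, env
def ray(cam,px,z):
    p=eyes.camera_params(cam); K=np.array(p["camera_matrix"],float); D=np.array(p["distortion"],float); T=np.array(p["world_to_cam"],float)
    u=cv2.undistortPoints(np.array([[px]],float),K,D)[0,0]
    R=T[:3,:3]; c=-R.T@T[:3,3]; d=R.T@np.array([u[0],u[1],1])
    return (c+d*(z-c[2])/d[2])[:2].round(1)
def proj(cam,P):
    p=eyes.camera_params(cam); T=np.array(p["world_to_cam"],float)
    return cv2.projectPoints(np.array(P,float).reshape(-1,1,3),cv2.Rodrigues(T[:3,:3])[0],T[:3,3],np.array(p["camera_matrix"],float),np.array(p["distortion"],float))[0][:,0].round(1)
E
python3 - <<'E'
from h import *
print(env.tcp_to_tips, status.get_obs())
for c in("top","scene"):
    im=eyes.capture(c); cv2.imwrite(f"pics/{c}0.png",cv2.resize(im[:,:,::-1],(784,588)))
    T=np.array(eyes.camera_params(c)["world_to_cam"]);print(c,(-T[:3,:3].T@T[:3,3]).round())
    for l,z in(("empty_cell",30),("reel_top",36),("small_bottle_top",70),("large_bottle",0),("tin",0),("organiser",0),("bits",0),("lens",0),("nippers",0)):
        for r in eyes.tip_of(c,l): print(l,round(r["p"],2),np.round(r["position"],1),ray(c,r["position"],z))
E
```

```text
19.0 {'time_s': 0.0, 'joints': array([-1.37662695e+00,  1.24504745e-01,  1.65170333e+00,  4.86105257e-06,
        1.36751657e+00, -8.25702384e-02]), 'qvel': array([ 4.91834341e-05, -6.42782736e-04,  2.59393437e-04,  7.88031849e-04,
       -2.70312927e-03, -7.19078692e-05]), 'tau': array([ 1.80679137e-03, -4.23611641e+01, -3.65452087e+01, -7.52596236e-06,
        6.80025856e-03, -8.45525250e-06]), 'ee_pos': array([ 177.47149736, -624.6918209 ,  249.03588634]), 'tcp_rot': array([-1.06446710e-03,  9.90441667e-01,  1.37928123e-01, -5.70748639e-05]), 'ft_force': array([-0.13182684,  0.56777898, -0.0021825 ]), 'torque': array([-0.03174494, -0.02165145, -0.00066041]), 'grip_force': 0.0, 'width': 1.0012299586877358}
top [ 411.  -66. 1229.]
empty_cell 0.55 [258.5 219.2] [506.2  23.6]
reel_top 0.87 [199.4 234.1] [464.  196.2]
reel_top 0.73 [249.5 153.3] [704.1  49.6]
reel_top 0.71 [414.6 217.5] [ 505.3 -438.4]
reel_top 0.62 [349.8 184.8] [ 605.3 -248.9]
reel_top 0.54 [313.4 274.3] [ 343.5 -135.6]
reel_top 0.49 [317.5 185.6] [ 603.9 -152.5]
small_bottle_top 0.6 [159.7 235.6] [459.6 301.3]
large
[... 298 characters left out ...]
. 1168.]
empty_cell 0.77 [277.  196.5] [508.7  34.3]
reel_top 0.76 [205.2 226.7] [ 339.8 -129.2]
reel_top 0.69 [292.8 261.4] [ 610.3 -175.3]
reel_top 0.58 [221.7 343.8] [ 499.6 -444.4]
reel_top 0.45 [284.5 288.6] [ 609.4 -260.4]
small_bottle_top 0.69 [281.5 125.1] [453.5 293.6]
large_bottle 0.76 [233.8 313.2] [ 495.  -346.1]
large_bottle 0.54 [338.5 255.4] [ 725.5 -102.3]
large_bottle 0.49 [344.8 214.2] [716.4  43.9]
tin 0.63 [253.9 271.8] [ 510.  -214.7]
organiser 0.76 [289.1 210.6] [551.8  14. ]
bits 0.76 [347.2 214.1] [723.2  46.1]
bits 0.54 [281.6 142.9] [456.9 282.1]
lens 0.71 [338.3 253.5] [723.7 -96.3]
nippers 0.61 [270.9 350.6] [ 615.6 -416.7]
nippers 0.21 [346.7 212.4] [720.7  52. ]
```

View pics/top0.png

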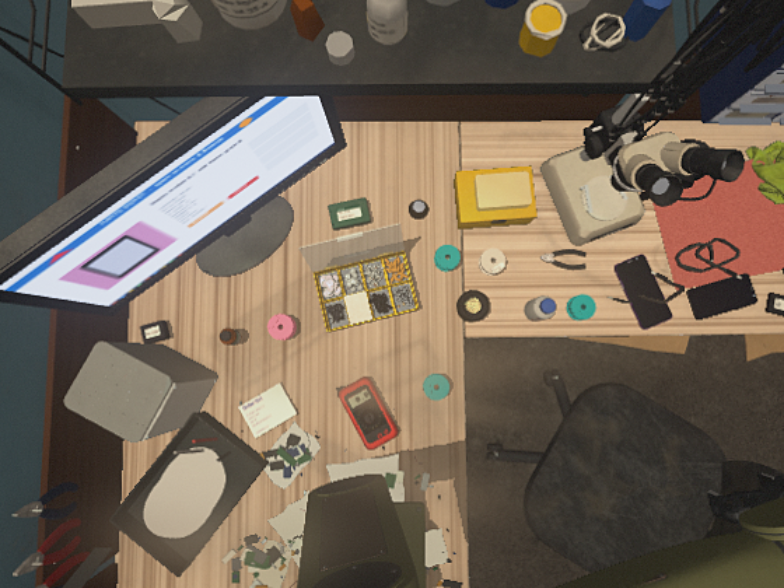

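View pics/scene0.png

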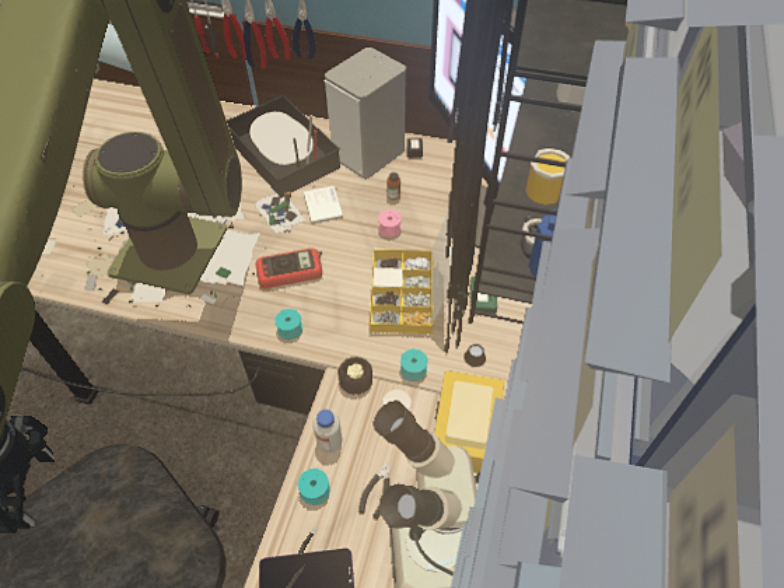

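The top view (784 px wide) shows five reels: pink (280,327), turquoise (447,257), (436,386) and (582,307), and cream (493,262). The cream one is the only one that is neither pink nor turquoise, so it is the solder reel. The bottles are brown (232,336), which is the small one, and white with a blue cap (541,308), the large one. The white card is at (357,308). I'll refine these positions and confirm each in a crop.

Run:
```python
from h import *
im=eyes.capture("top"); hsv=cv2.cvtColor(im,cv2.COLOR_RGB2HSV)
def blob(m,c,r):
    k=np.zeros(m.shape,np.uint8); cv2.circle(k,c,r,255,-1); m=(m&(k>0)).astype(np.uint8)
    n,l,s,ce=cv2.connectedComponentsWithStats(m); i=1+np.argmax(s[1:,4]); return l==i,ce[i],s[i]
m,ce,s=blob((hsv[...,2]>190)&(hsv[...,1]<50),(256,220),14)
rect=cv2.minAreaRect(np.argwhere(m)[:,::-1].astype(np.float32)); print("card",ce,s,ray("top",ce,30),[ray("top",c,30) for c in cv2.boxPoints(rect)], "rect c",ray("top",rect[0],30))
m,ce,s=blob((hsv[...,2]>150)&(hsv[...,1]<60),(352,187),13); print("reel white",ce,s,ray("top",ce,36))
for c in("top","scene"):
    img=im if c=="top" else eyes.capture(c)
    for l in("reel","small_bottle","large_bottle"):
        for r in eyes.cut_out(c,l): 
            e=r["extent"]; print(c,l,round(r["p"],2),np.round(e,1),"bottomz0/mid z36",ray(c,[(e[0]+e[2])/2,(e[1]+e[3])/2],36))
outs=[]
T={"card":(255.,220.),"reel":(352.,187.),"bottle":(165.,238.)}
for k,(u,v) in T.items():
    outs.append(cv2.resize(im[int(v)-25:int(v)+25,int(u)-25:int(u)+25,::-1],(260,260),interpolation=cv2.INTER_CUBIC))
row1=np.hstack(outs); sc=eyes.capture("scene"); outs=[]
for u,v in((277,197),(284,286),(281,132)):
    outs.append(cv2.resize(sc[v-25:v+25,u-25:u+25,::-1],(260,260),interpolation=cv2.INTER_CUBIC))
cv2.imwrite("pics/crops.png",np.vstack([row1,np.hstack(outs)]))
```

```text
card [255.36082474 219.12027491] [246 209  20  23 291] [506.6  32.9] [array([529.3,  61.9]), array([539.5,  16.8]), array([481.1,   3.4]), array([471.1,  48.3])] rect c [505.2  32.6]
reel white [353.68085106 186.27659574] [344 178  17  18  94] [ 600.7 -260.3]
top reel 0.81 [406.2 208.5 426.  232. ] bottomz0/mid z36 [ 497.1 -442.5]
top reel 0.78 [311.3 173.6 328.7 195. ] bottomz0/mid z36 [ 607.8 -160. ]
top reel 0.6 [345.2 179.  359.8 192.9] bottomz0/mid z36 [ 601.8 -256.8]
top reel 0.6 [192.6 223.4 209.7 241.1] bottomz0/mid z36 [469.4 191.1]
top reel 0.58 [302.  267.6 322.5 286.4] bottomz0/mid z36 [ 335.9 -132.1]
top small_bottle 0.44 [159.  235.6 172.4 246.6] bottomz0/mid z36 [444.8 294.2]
scene reel 0.9 [286.1 248.4 306.1 272.6] bottomz0/mid z36 [ 618.3 -170.2]
scene reel 0.84 [270.5 150.6 285.2 170.7] bottomz0/mid z36 [474.6 169.7]
scene reel 0.67 [196.3 222.  216.  245.2] bottomz0/mid z36 [ 350.7 -150.8]
scene reel 0.63 [212.5 336.4 236.8 363.4] bottomz0/mid z36 [ 511.5 -456.9]
scene small_bottle 0.75 [275.7 126.2 285.3 139.8] bottomz0/mid z36 [450.7 291.1]
scene large_bottle 0.86 [223.6 291.5 245.6 323.7] bottomz0/mid z36 [ 500.  -345.7]
```

View pics/crops.png

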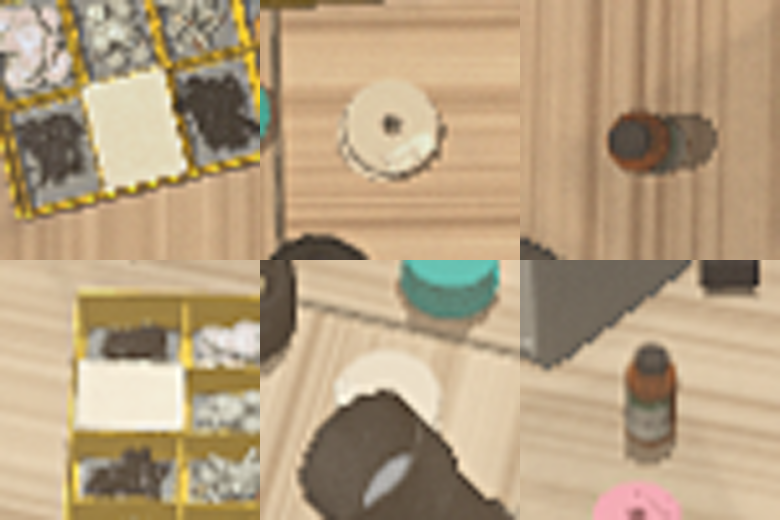

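The crops confirm all three: the card lies in the near row, the cream reel's flange centre is at (352,185.4), and the black cap on the brown bottle is at (160.7,239.4). In the scene view a microscope eyepiece stands in front of the reel, so I'll triangulate it to check clearance.

```bash
cat >> h.py <<'E'
def tri(a,b):
    P=[];u=[]
    for c,px in(("top",a),("scene",b)):
        p=eyes.camera_params(c);P.append(np.array(p["world_to_cam"],float)[:3]);u.append(cv2.undistortPoints(np.array([[px]],float),np.array(p["camera_matrix"],float),np.array(p["distortion"],float))[0,0])
    X=cv2.triangulatePoints(P[0],P[1],u[0],u[1])[:,0];X=X[:3]/X[3];return X.round(1),proj("top",X),proj("scene",X)
E
python3 - <<'E'
from h import *
print("card",ray("top",(255.5,219.6),30),ray("scene",(256+130/5.2-.5,172+135/5.2-.5),30),tri((255.5,219.6),(280.5,197.5)))
print("reel",ray("top",(351.9,185.4),36))
print("bottle",ray("top",(160.7,239.4),70),ray("scene",(281.1,124.3),70),tri((160.7,239.4),(281.1,124.3)))
for a in((470,132),(511,115)):
  for b in((282,300),(285,362)): print("eyepiece",a,b,*tri(a,b))
print("lbottle cap",tri((386,218),(232.5,299)))
print("organiser corners at z34", [ray("top",p,34) for p in((233,236),(299,220))])
E
```

```text
card [505.2  32.5] [519.8  33.4] (array([512.2,  35.8,  22.4]), array([[254.6, 217.4]]), array([[278.3, 197.9]]))
reel [ 603.4 -255.1]
bottle [448.8 298.2] [451.3 296.9] (array([449.7, 299.6,  66.9]), array([[160.6, 239.1]]), array([[280.8, 124.4]]))
eyepiece (470, 132) (282, 300) [ 657.6 -457.6  389. ] [[470.5 133. ]] [[283.4 299.8]]
eyepiece (470, 132) (285, 362) [ 687.5 -518.5  264.5] [[471.8 135.6]] [[290.2 361. ]]
eyepiece (511, 115) (282, 300) [ 666.9 -499.1  476. ] [[511.1 115.3]] [[282.4 299.9]]
eyepiece (511, 115) (285, 362) [ 694.1 -557.6  378.3] [[512.4 117.9]] [[289.2 361.2]]
lbottle cap (array([ 499.6, -343.3,   80.9]), array([[386.3, 218.6]]), array([[233.3, 298.9]]))
organiser corners at z34 [array([457.4,  98.2]), array([502.2, -96. ])]
```

Corrected for a slip in my crop offset, the scene view also puts the card at about (506,33). The bottle top is (450,298) and the reel (603,-255). The eyepieces stand over 200 mm from the reel, so the path is clear. First move: across at height, closing the fingers.

```bash
python3 -m handwheel '0.027 0.055 0 0 0 0 1;0.027 0.055 0 0 0 0 1;0.027 0.055 0 0 0 0 1;0.027 0.055 0 0 0 0 1;0.027 0.055 0 0 0 0 1'; python3 -m handwheel '0.027 0.055 0 0 0 0 1;0.027 0.055 0 0 0 0 1;0.027 0.055 0 0 0 0 1;0.027 0.055 0 0 0 0 1;0.027 0.055 0 0 0 0 1'; python3 -m handwheel '0.027 0.055 0 0 0 0 1;0.027 0.053 0 0 0 0 1;0 0 0 0 0 0 1;0 0 0 0 0 0 1'; python3 -c "
from plant import env;print(env.tcp_to_tips)"
```

```text
time_s: 2.08
ee_pos: [313.1, -348.5, 250.5]
tcp_rot: [0.0, 0.99, 0.138, 0.0]
ft_force: [0.7, 0.4, -0.1]
width: 0.003
grip_force: 0.0
time_s: 2.7
ee_pos: [448.2, -73.3, 250.8]
tcp_rot: [0.0, 0.99, 0.138, 0.001]
ft_force: [1.3, -0.2, 0.4]
width: 0.001
grip_force: 0.0
time_s: 3.2
ee_pos: [501.4, 32.8, 250.2]
tcp_rot: [0.0, 0.99, 0.138, -0.0]
ft_force: [0.5, 0.3, 0.5]
width: 0.004
grip_force: 0.0
19.0
```

```bash
python3 -m handwheel '0.005 0 -0.05 0 0 0 1;0 0 -0.05 0 0 0 1;0 0 -0.05 0 0 0 1;0 0 0 0 0 0 1;0 0 0 0 0 0 1'
python3 - <<'E'
from h import *
o=status.get_obs(); p=o["ee_pos"]; print(p)
for c in("scene","top"):
    im=eyes.capture(c)[:,:,::-1].copy(); u,v=proj(c,[p-[0,0,19]])[0]; print(c,u,v,proj(c,[p-[0,0,32]]),proj(c,[[506,33,30]]))
    u0,v0=int(u)-35,int(v)-35
    q=cv2.resize(im[v0:v0+70,u0:u0+70],(390,390),interpolation=cv2.INTER_CUBIC)
    for z,col in((19,(0,0,255)),(32,(255,0,0))):
        a=(proj(c,[p-[0,0,z]])[0]-[u0,v0]+.5)*390/70; cv2.circle(q,(int(a[0]),int(a[1])),3,col,-1)
    cv2.imwrite(f"pics/c_{c}.png",q)
cv2.imwrite("pics/c1.png",np.hstack([cv2.imread("pics/c_scene.png"),cv2.imread("pics/c_top.png")]))
E
```

```text
time_s: 3.82
ee_pos: [507.7, 31.8, 102.4]
tcp_rot: [0.0, 0.991, 0.137, 0.001]
ft_force: [-0.3, 0.2, 0.8]
width: 0.002
grip_force: 0.0
[507.7234777   31.80038634 102.38396103]
scene 276.3 185.8 [[276.4 188.6]] [[276.  196.6]]
top 254.2 217.2 [[254.6 217.6]] [[255.3 219.3]]
```

View pics/c1.png

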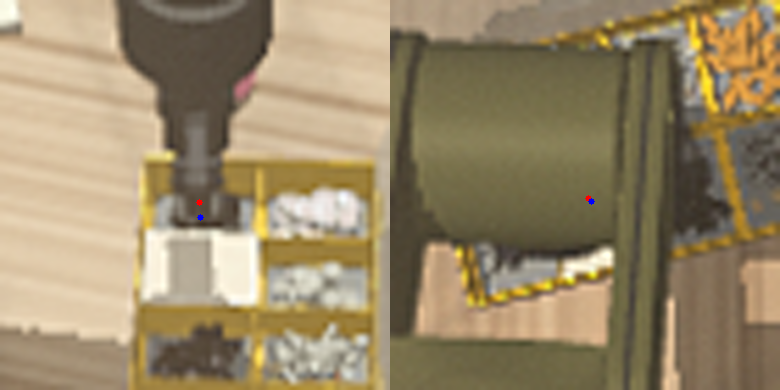

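With 19 mm tips the bottom edge should fall at row 223 of the scene crop once finger thickness is counted, and it shows at 226. So the tips value holds when shut. The tool is centred over the card in x and y. Next: descend to TCP z of about 75 and dwell for more than 2 s.

```bash
python3 -m handwheel '-0.001 0.001 -0.014 0 0 0 1;0 0 -0.013 0 0 0 1;0 0 0 0 0 0 1;0 0 0 0 0 0 1;0 0 0 0 0 0 1'; for i in 1 2 3 4; do python3 -m handwheel '0 0 0 0 0 0 1;0 0 0 0 0 0 1;0 0 0 0 0 0 1;0 0 0 0 0 0 1;0 0 0 0 0 0 1' | head -2; done
```

```text
time_s: 4.55
ee_pos: [505.9, 33.8, 73.6]
tcp_rot: [0.0, 0.99, 0.138, 0.0]
ft_force: [0.7, -0.1, 0.4]
width: 0.001
grip_force: 0.0
time_s: 5.18
ee_pos: [505.6, 33.8, 73.3]
time_s: 5.8
ee_pos: [505.6, 33.8, 73.3]
time_s: 6.42
ee_pos: [505.6, 33.7, 73.3]
time_s: 7.05
ee_pos: [505.6, 33.7, 73.3]
```

```bash
python3 -m handwheel '0 0 0.055 0 0 0 1;0 0 0.055 0 0 0 1;0 0 0.05 0 0 0 1;0 0 0 0 0 0 1'|head -2; python3 -m handwheel '0.0195 -0.0578 0 0 0 0 1;0.0195 -0.0578 0 0 0 0 1;0.0195 -0.0578 0 0 0 0 1;0.0195 -0.0578 0 0 0 0 1;0.0195 -0.0578 0 0 0 0 1'|head -2; python3 -m handwheel '0 0 0 0 0 0 1;0 0 -0.045 0 0 0 1;0 0 -0.045 0 0 0 1;0 0 0 0 0 0 1;0 0 0 0 0 0 1'
python3 - <<'E'
from h import *
p=status.get_obs()["ee_pos"]; out=[]
for c in("scene","top"):
    im=eyes.capture(c)[:,:,::-1].copy(); u,v=proj(c,[p-[0,0,19]])[0]; u0,v0=int(u)-35,int(v)-35
    q=cv2.resize(im[v0:v0+70,u0:u0+70],(390,390),interpolation=cv2.INTER_CUBIC)
    for P,col in((p-[0,0,19],(0,0,255)),([603,-255,36],(255,0,0))):
        a=(proj(c,[P])[0]-[u0,v0]+.5)*390/70; cv2.circle(q,(int(a[0]),int(a[1])),3,col,-1)
    out.append(q)
cv2.imwrite("pics/r1.png",np.hstack(out))
E
```

```text
time_s: 7.55
ee_pos: [508.4, 33.7, 239.3]
time_s: 8.18
ee_pos: [603.0, -256.9, 231.6]
time_s: 8.8
ee_pos: [603.6, -254.9, 144.6]
tcp_rot: [0.0, 0.99, 0.138, 0.001]
ft_force: [0.8, -0.3, 1.2]
width: -0.001
grip_force: 0.0
```

View pics/r1.png

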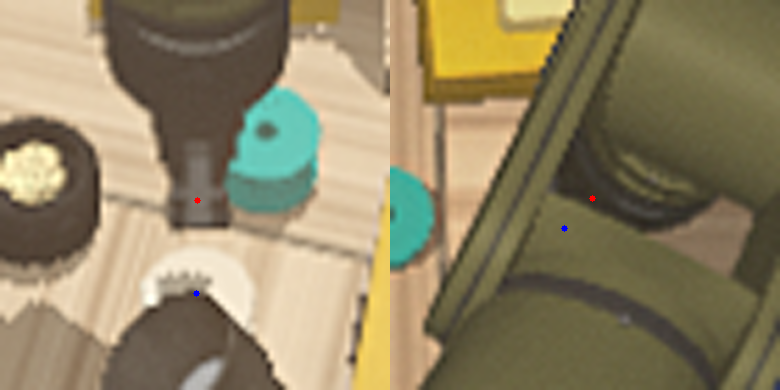

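The predicted reel centre (blue, 196,293) matches the flange disc, which spans columns 143–255 with its top at row 245. The path down is clear.

```bash
python3 -m handwheel '0 0 -0.04 0 0 0 1;0 0 -0.023 0 0 0 1;0 0 0 0 0 0 1;0 0 0 0 0 0 1;0 0 0 0 0 0 1'; for i in 1 2 3 4; do python3 -m handwheel '0 0 0 0 0 0 1;0 0 0 0 0 0 1;0 0 0 0 0 0 1;0 0 0 0 0 0 1;0 0 0 0 0 0 1' | head -2; done
```

```text
time_s: 9.52
ee_pos: [604.2, -255.8, 82.2]
tcp_rot: [0.001, 0.99, 0.138, 0.001]
ft_force: [-0.1, 1.4, -0.2]
width: -0.003
grip_force: 0.0
time_s: 10.15
ee_pos: [603.1, -255.2, 80.3]
time_s: 10.78
ee_pos: [603.1, -255.3, 80.3]
time_s: 11.4
ee_pos: [603.1, -255.2, 80.3]
time_s: 12.02
ee_pos: [603.1, -255.3, 80.3]
```

```bash
python3 - <<'E'
from h import *
f=lambda a,b:print(a,b,*tri(np.array(a)/1.4,np.array(b)/1.4))
f((217,377),(405,68)); f((217,377),(362,98)); f((142,343),(405,68)); f((135,440),(362,98)); f((100,305),(440,90))
print(ray("scene",(365/1.4,175/1.4),0),ray("scene",(404/1.4,138/1.4),0))
for z in(0,100,250,400): print(z,"monitor edge",ray("top",(220/1.4,240/1.4),z),ray("top",(103/1.4,305/1.4),z))
E
python3 -m handwheel '0 0 0.055 0 0 0 1;0 0 0.055 0 0 0 1;0 0 0.055 0 0 0 1;0 0 0 0 0 0 1'|head -2
```

```text
(217, 377) (405, 68) [439.4 214.3 417.3] [[147.9 238.6]] [[268.2  46. ]]
(217, 377) (362, 98) [387.8 238.3 313.1] [[152.7 263.4]] [[253.8  70.5]]
(142, 343) (405, 68) [444.1 363.6 305.8] [[ 98.9 238.8]] [[284.5  49.5]]
(135, 440) (362, 98) [287.7 466.2 123.8] [[ 89.8 300.2]] [[247.8  70.9]]
(100, 305) (440, 90) [507.4 507.  161.1] [[ 71.  216.9]] [[313.5  64.5]]
[364.3 347.1] [423.8 504.5]
0 monitor edge [659.1 336.3] [519.1 585.8]
100 monitor edge [638.9 303.6] [510.3 532.7]
250 monitor edge [608.7 254.4] [497.1 453.1]
400 monitor edge [578.4 205.2] [484.  373.4]
time_s: 12.52
ee_pos: [605.8, -256.6, 253.1]
```

Run:
```python
from h import *
print("base corner top-view",ray("top",(217/1.4,377/1.4),0), "target scene",(362/1.4,98/1.4))
for z in(100,150,200,250): print(z,proj("scene",[[364,347,z]]),ray("scene",(405/1.4,68/1.4),z),ray("scene",(327/1.4,78/1.4),z),proj("top",[[364,347,z]])*1.4)
im=eyes.capture("top"); cv2.imwrite("pics/spk.png",cv2.resize(im[160:340,30:210,::-1],(540,540),interpolation=cv2.INTER_CUBIC))
```

```text
base corner top-view [362.3 335.1] target scene (258.5714285714286, 70.0)
100 [[259.5 102.7]] [386.2 656.6] [201.2 565.8] [[194.18 378.42]]
150 [[258.9  90.7]] [403.3 587.3] [227.  500.8] [[184.38 379.68]]
200 [[258.3  78. ]] [420.5 518.1] [252.8 435.8] [[173.6  381.08]]
250 [[257.7  64.6]] [437.6 448.8] [278.6 370.7] [[161.7  382.48]]
```

View pics/spk.png

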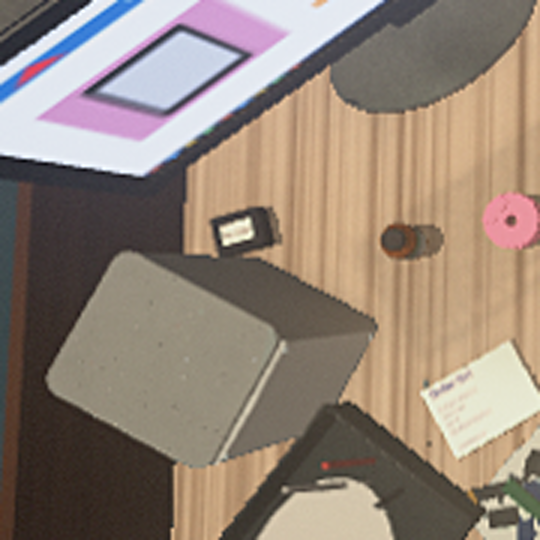

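The speaker's near corner is at about (364,346) and it is about 230 mm tall. That leaves around 98 mm to the tool axis at the bottle, and the wider wrist stays above it. The monitor is about 165 mm away. Moving over at height.

```bash
python3 -m handwheel '-0.0153 0.0553 0 0 0 0 1;-0.0153 0.0553 0 0 0 0 1;-0.0153 0.0553 0 0 0 0 1;-0.0153 0.0553 0 0 0 0 1;-0.0153 0.0553 0 0 0 0 1'|head -2;python3 -m handwheel '-0.0153 0.0553 0 0 0 0 1;-0.0153 0.0553 0 0 0 0 1;-0.0153 0.0553 0 0 0 0 1;-0.0153 0.0553 0 0 0 0 1;-0.0153 0.0553 0 0 0 0 1'|head -2; python3 -m handwheel '0 0 0 0 0 0 1;0 0 -0.04 0 0 0 1;0 0 -0.04 0 0 0 1;0 0 0 0 0 0 1;0 0 0 0 0 0 1'
python3 - <<'E'
from h import *
p=status.get_obs()["ee_pos"]; print(p); out=[]
for c in("scene","top"):
    im=eyes.capture(c)[:,:,::-1].copy(); u,v=proj(c,[p-[0,0,19]])[0]; u0,v0=int(u)-35,int(v)-35
    q=cv2.resize(im[v0:v0+70,u0:u0+70],(390,390),interpolation=cv2.INTER_CUBIC)
    for P,col in((p-[0,0,19],(0,0,255)),([450,298,70],(255,0,0))):
        a=(proj(c,[P])[0]-[u0,v0]+.5)*390/70; cv2.circle(q,(int(a[0]),int(a[1])),3,col,-1)
    out.append(q)
cv2.imwrite("pics/b1.png",np.hstack(out))
E
```

```text
time_s: 13.2
ee_pos: [524.9, 22.9, 243.0]
time_s: 13.82
ee_pos: [448.5, 299.0, 243.2]
time_s: 14.45
ee_pos: [450.6, 297.4, 166.0]
tcp_rot: [-0.0, 0.99, 0.138, 0.0]
ft_force: [0.2, -0.1, -0.0]
width: 0.004
grip_force: 0.0
[450.63586576 297.3897609  165.97960398]
```

View pics/b1.png

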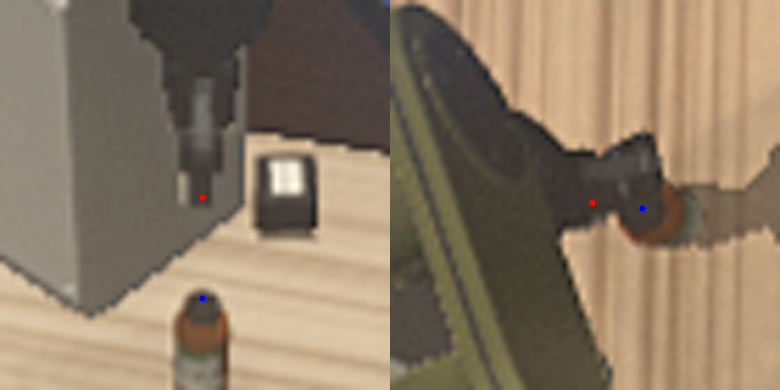

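The bottle estimate (blue) lies on the cap in both views, and the tips are straight above it. Final descent, then hold.

```bash
python3 -m handwheel '0 0 -0.025 0 0 0 1;0 0 -0.015 0 0 0 1;0 0 -0.011 0 0 0 1;0 0 0 0 0 0 1;0 0 0 0 0 0 1'; for i in 1 2 3 4; do python3 -m handwheel '0 0 0 0 0 0 1;0 0 0 0 0 0 1;0 0 0 0 0 0 1;0 0 0 0 0 0 1;0 0 0 0 0 0 1' | sed -n '1,2p;4p'; done
python3 - <<'E'
from h import *
im=eyes.capture("scene"); cv2.imwrite("pics/fin.png",cv2.resize(im[90:290,190:390,::-1],(580,580),interpolation=cv2.INTER_CUBIC))
E
```

```text
time_s: 15.18
ee_pos: [450.6, 298.0, 115.0]
tcp_rot: [-0.0, 0.99, 0.138, 0.001]
ft_force: [0.6, -0.3, -0.0]
width: -0.001
grip_force: 0.0
time_s: 15.8
ee_pos: [450.1, 297.7, 114.3]
ft_force: [-0.1, 0.8, 0.7]
time_s: 16.42
ee_pos: [450.1, 297.8, 114.3]
ft_force: [0.2, -0.8, 0.3]
time_s: 17.05
ee_pos: [450.1, 297.7, 114.3]
ft_force: [-0.2, -0.6, 0.1]
time_s: 17.68
ee_pos: [450.1, 297.7, 114.3]
ft_force: [0.3, 0.2, 0.3]
```

View pics/fin.png

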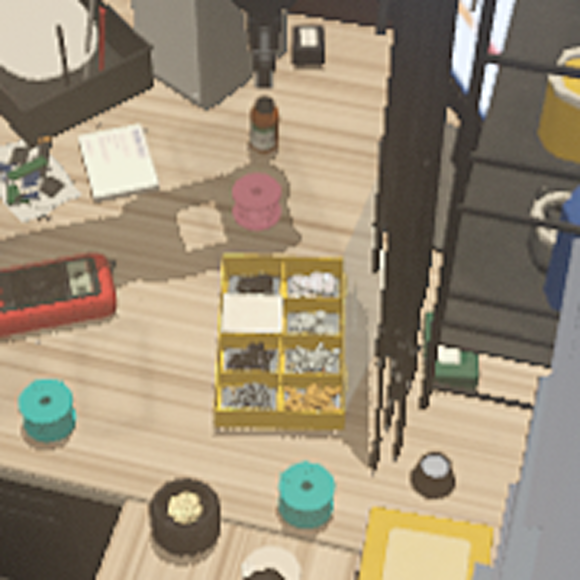

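The fingertips (263,85) hover just above the bottle cap (264,105). The bottle is upright, and the organiser and reel stand undisturbed.

```bash
python3 -c "
from plant import finish_job;print(finish_job())"
```

```text
the job is handed in; nothing more can be done
None
```

The job is handed in: the arm pointed at the card-covered compartment, then the cream solder reel (over two seconds each), and ended about 25 mm above the small brown bottle's cap after 18 s, with no contact seen.

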